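# Unlock a bottle carrier and hold it up level

## Task

Turn the quarter-turn lock lever on the docking base fully open, then take the bottle carrier by its top bar and lift it straight up out of the base. Finish still holding it in the gripper, level and still, about 10 cm above where it sat, with both bottles standing in it and the lock left open; keep it level all the way and leave the tape, scissors and notebook where they are.

Things in the scene. Friction and masses are not known exactly. Their poses are not given: they have to be found in the camera images.
- dock: Grey docking base fixed to the table, 120 x 290 mm, top face 12 mm above the table. Origin on the table under the middle of the seated carrier; z up, its y axis runs along the carrier's bar; the lock stands at its -y end (a dark sleeve and bracket up to 102 mm above the table, centred 120 mm from the origin). Low lips, 10 mm high, surround the seated carrier with 2 to 3 mm play. Its position and yaw vary.
- lock (a joint): Quarter-turn lock on an upright axis, rad: 0 = locked (steel tongue reaches over the carrier's foot tab and the lever points along the base's -x), pi/2 = 1.571 = fully open at its stop (tongue clear, lever points along the base's -y, away from the carrier). Opens anticlockwise seen from above; it starts at 0 to 0.25, stays where it is left, and needs about 2 N at the grip.
- lock_grip (a point): Centre of the part of the lock lever to take or push: an upright round black grip, 22 mm in diameter, 42 mm high (this point is about half-way up, 139 mm above the table; the grip's top is at 158 mm, the steel lever below it at 116 mm). 65 mm from the lock's axis; it moves with the lever.
- lock_hinge (a point): Point on the lock's upright turning axis, at the height of lock_grip (139 mm above the table).
- carrier: Loose plywood bottle carrier, about 0.35 kg empty (varies), 68 x 128 mm tray with 45 mm walls and two bays side by side, an upright at each end and a bar across the top; total height 160 mm; flat steel foot tabs at both ends make it 188 mm long. Origin at the centre of its underside (12 mm above the table when seated), x across, y along the bar, z up.
- carrier_bar (a point): Centre of the carrier's wooden top bar, 150 mm above the carrier's underside. The bar runs along the carrier's y for 128 mm between the uprights, and is 16 mm wide (along the carrier's x) and 20 mm high. The loaded carrier (up to 0.9 kg) balances at the bar's middle.
- bottle_l_mid (a point): Capped clear sample bottle, 50 mm in diameter, 102 mm high, 0.20 kg, standing loose in the carrier's +y bay, its top 110 mm above the carrier's underside. Point at its centre, half-way up; z is its upright axis.
- bottle_r_mid (a point): The same kind of bottle in the carrier's -y bay. Point at its centre, half-way up; z is its upright axis.
- tape_ring: Bystander: roll of masking tape lying flat, 98 mm across, 25 mm high. Origin at the centre of its underside.
- shears: Bystander: pair of scissors lying flat, 199 x 87 mm, 9 mm thick. Origin at the centre of its underside.
- book: Bystander: closed notebook lying flat, 148 x 109 mm, 14 mm thick. Origin at the centre of its underside.
Mind the look-alikes: they are no part of the job. What is shaped like the part that bears bottle_r_mid but yellow is not meant.

How it is judged:
On the way, in this order (a step that is already met when the one before it is completed fails the run):
1. the lock lever is turned fully open while the carrier still sits in the base (value of joint lock above 1.4 rad and z of carrier in the frame of dock below 0.018 m), for 0.2 s.
2. the carrier is lifted clear of the base by the fingers, level (z of carrier in the frame of dock above 0.045 m and angle between carrier's own z axis and vertical below 0.12 rad and contact force between the fingers and carrier above 2 N), for 0.2 s.
At the end, for the whole second after the job is handed in: The fingers hold the carrier 63 to 143 mm above its seat, within 50 mm of straight above it, tilted under 0.10 rad, still (under 0.02 m/s, 0.15 rad/s), not touching the base; both bottles stand in their bays (tilt under 0.2 rad, height within 12 mm); the lock is still open (over 1.3 rad) (z of carrier in the frame of dock between 0.075 and 0.155 m and horizontal distance between carrier and dock below 0.05 m and angle between carrier's own z axis and vertical below 0.1 rad and linear speed of carrier below 0.02 m/s and angular speed of carrier below 0.15 rad/s and contact force between the fingers and carrier above 2 N and contact force between carrier and dock below 0.1 N and value of joint lock above 1.3 rad and angle between each of bottle_l_mid, bottle_r_mid's own z axis and vertical below 0.2 rad and z of bottle_l_mid in the frame of carrier between 0.047 and 0.071 m and z of bottle_r_mid in the frame of carrier between 0.047 and 0.071 m); the arm keeps its last pose, push and grip.
It fails at once if the carrier is tilted by more than 0.25 rad (angle between carrier's own z axis and vertical above 0.25 rad).
It fails at once if the masking tape is shifted by more than 30 mm (distance of tape_ring from where it was at the start of the episode above 0.03 m).
It fails at once if the pair of scissors is shifted by more than 30 mm (distance of shears from where it was at the start of the episode above 0.03 m).
It fails at once if the notebook is shifted by more than 30 mm (distance of book from where it was at the start of the episode above 0.03 m).
It also fails if it takes over 48 s, if anything falls off the work surface, if the arm or the gripper's body presses on something with over 40 N, if the wrist force passes 120 N, or if a joint passes its speed limit or range.

## Robot

A 7-joint arm with a two-finger parallel gripper is mounted at the origin on a cart in front of the work surface, level with it; the furniture and walls round the work are solid. World frame = base frame: x ahead of the robot, y to its left, z up, the work surface at z = 0. Lengths are in m, angles in rad, forces in N, time in s.
With the tool pointing down it reaches from about 0.425 to 0.925 m from the base axis. Payload 6.8 kg.
Tool frame: the origin (TCP) lies on the mounting face of the last link; the fingertips stand 173 mm ahead of it and the grasp point (between the pads) lies 155 mm ahead of it; y points along the fingers, x is the direction in which the jaws open and shut, and the axes are right-handed (so a half turn about y gives the same grasp; the last joint's range is limited). The gripper opens to 85 mm and grips with 20 to 120 N. Pads are 22 mm wide; open, the fingers measure 114 mm over their backs; the gripper's body (76 mm by 85 mm) begins 54 mm behind the grasp point. The pads swing forward as they close: fully open they stand 13 mm farther back than shut.
Start: joints at [-1.286, 0.477, 0.022, 1.555, -0.011, 1.109, -0.083], TCP at [0.258, 0.624, 0.405] pointing down, gripper open.
Joint ranges: [-2.96, 2.96], [-0.34, 2.1], [-1.41, 1.46], [0.24, 2.44], [-1.37, 4.51], [0.17, 1.92], [-2.96, 2.96]. Speed limits (rad/s): [2.39, 2.39, 3.14, 3.14, 3.14, 3.14, 3.14].

## Interface

Orientations are given as a rotation vector (axis times angle).
In Python, from bench import r gives the robot as it stands.
- The arm moves only by the tool step_arm, never from a script. Its arguments are lists of equal length, an entry for each row: "xyz": the shift along the tool's x, y, z scaled (see below), a list of three; "rotation": the turn, a rotation vector about the tool's x, y, z scaled (see below), a list of three. A call has 1 to 20 rows; each row is the pose to reach, as a shift and turn from the pose measured when the call began, along the tool's axes at that moment; what a row does not reach only later rows make up. The controller multiplies each number of a shift by 30 cm and each number of a turn by 90 degrees. A row lasts 1/8 s, in which the tool goes at most 62.5 mm and 10.7 degrees, less where a joint would pass 70% of its speed; a pose out of reach is approached as far as the arm can. A call with a number of a shift or a turn outside -1 to 1 is refused whole. A call with a gripper value outside its range is refused whole. "grip" is the closure, from 0 (fully open) to 1 (shut), set as the call begins (left out, the last holds). The fingers move at their own pace and stop on an object; "force" is the grip in N (left out, the last holds). Time passes only in rows, so rows that repeat a pose let the fingers close. It gives the time, the measured TCP pose, the force and the opening at its end, in the units of the state.
- r.get_obs(): the state, without advancing time (a new reading comes with each control period).
- r.grab_frame(name): name is "side" or "top" or "wrist"; returns a dict with "pixels" (420x560x3 uint8, red, green, blue), "fx", "fy", "cx", "cy" (pixels), "position" and "attitude" of the camera in the world; the wrist camera has in their place "mount" (4x4, takes a point from camera to tool coordinates, whose origin is the TCP and whose axes are the tool frame's). Camera axes: x right, y down, z forward; pixel columns grow to the right and rows downward; lengths in m; the calibration is good to about 2 mm. A picture is of the moment at which its call begins: read the wrist's pose just before it. There is no depth.
- r.hand_in(): hands the job in, once; it reports no verdict.
The state is a dict: "clock": time; "joints": joint angles; "qvel": joint speeds; "tau": joint torques, N m; "tcp_pos": TCP position; "orientation": TCP orientation; "contact_force": force on the tool from outside, world axes, zero at the start; "moment": the same for the moment, N m; "grip_width": finger opening in m.
Only numpy, scipy, OpenCV 4.12 (cv2) and the standard library are available. Lean on these libraries where they do the work, as an engineer would, in place of code of your own. Each camera call takes 0.05 s, during which the arm holds its last target.

## Working session

There is one attempt and no reset: what is moved stays moved. The work goes in short steps, Python scripts to look and compute and a tool call to move; the robot and the scene stay as the last step left them, time stands still between calls to the robot, and variables do not carry over. Pictures are saved under pics/ and viewed, and the job is handed in when it is done.

Besides the shell and the picture viewer there is one more tool, called after "Call:" by a JSON object that holds its "method" and its "body". step_arm: Moves the arm, as the interface text tells. Its arguments: {"type":"object","properties":{"xyz":{"type":"array"},"rotation":{"type":"array"},"grip":{"type":"number"},"force":{"type":"number"}},"required":["xyz","rotation"]}

```bash
ls; mkdir -p pics
cat > h.py <<'E'
import numpy as np, cv2
from bench import r
from scipy.spatial.transform import Rotation as R
def grab(n,name):
    f=r.grab_frame(n); cv2.imwrite(f'pics/{name}.png',cv2.cvtColor(f['pixels'],cv2.COLOR_RGB2BGR)); 
    import pickle; pickle.dump(f,open(f'pics/{name}.pkl','wb')); return f
E
python3 - <<'E'
from h import *
print(r.get_obs())
for n in ['side','top','wrist']:
    f=grab(n,n+'0'); print({k:v for k,v in f.items() if k!='pixels'})
E
```

```text
pics
{'clock': 0.0, 'joints': array([-1.28607881,  0.47780122,  0.02233413,  1.55647453, -0.01154119,
        1.10928843, -0.08312193]), 'qvel': array([ 7.16690738e-05, -1.36321214e-03, -1.60070755e-03, -4.47989824e-04,
        3.59999804e-04, -4.22948725e-04,  7.25390173e-04]), 'tau': array([ 7.23651337e-04, -5.96459091e+01,  1.60765573e+00, -2.81192422e+01,
        1.24157500e-02,  9.33847041e-03,  8.92821731e-06]), 'tcp_pos': array([0.25826132, 0.62333258, 0.40371481]), 'orientation': array([-1.37094611, -0.91408108,  0.9165142 ]), 'contact_force': array([-0.66668675, -0.46176742, -0.18263017]), 'moment': array([-0.03267826,  0.00222442,  0.0163868 ]), 'grip_width': 0.08546670194284123}
{'fx': 445.47905434124095, 'fy': 445.47905434124095, 'cx': 276.80425224241736, 'cy': 205.07441847389495, 'position': array([0.46092052, 0.97806083, 0.7938167 ]), 'attitude': array([-0.10670292,  2.76008949, -1.45565487])}
{'fx': 484.1190547858568, 'fy': 484.1190547858568, 'cx': 284.1944834577346, 'cy': 203.82565856619559, 'position': array([0.40228373, 0.02962813, 1.63387551]), 'attitude': array([-2.19857951,  2.18010062, -0.08645024])}
{'fx': 333.9339745613393, 'fy': 333.9339745613393, 'cx': 280.0897340284841, 'cy': 208.64032176104908, 'mount': array([[ 9.99999384e-01, -9.97970704e-04,  4.85734491e-04,
        -6.41127491e-04],
       [-7.47174262e-04, -2.81679098e-01,  9.59508378e-01,
         3.11204583e-02],
       [-8.20739998e-04, -9.59508150e-01, -2.81679670e-01,
         7.18464409e-02],
       [ 0.00000000e+00,  0.00000000e+00,  0.00000000e+00,
         1.00000000e+00]])}
```

View pics/top0.png

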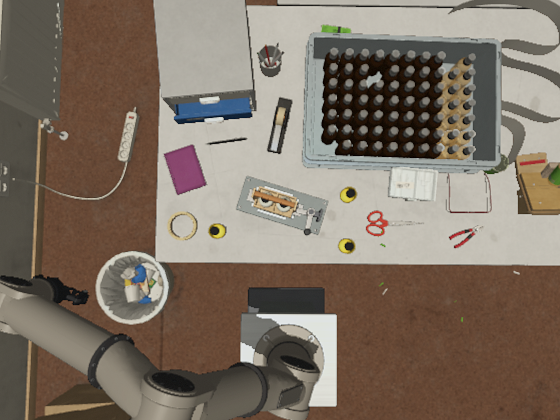

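View pics/side0.png

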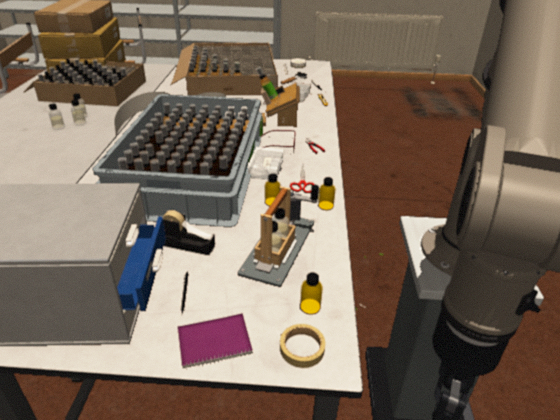

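View pics/wrist0.png

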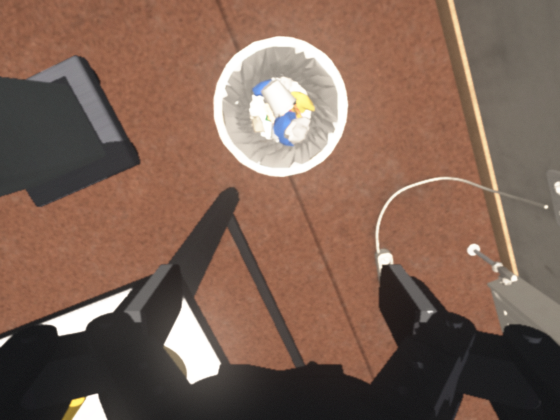

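Run:
```python
from h import *
print(R.from_rotvec(r.get_obs()['orientation']).as_matrix().round(3))
```

```text
[[ 0.383 -0.    -0.924]
 [ 0.924 -0.001  0.383]
 [-0.001 -1.    -0.   ]]
```

Run:
```python
import cv2
a=cv2.imread('pics/top0.png')[165:250,220:360]; cv2.imwrite('pics/top0c.png',cv2.resize(a,None,fx=5.6,fy=5.6,interpolation=cv2.INTER_CUBIC))
a=cv2.imread('pics/side0.png')[170:290,220:350]; cv2.imwrite('pics/side0c.png',cv2.resize(a,None,fx=5,fy=5,interpolation=cv2.INTER_CUBIC))
```

```text
(no output)
```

View pics/top0c.png

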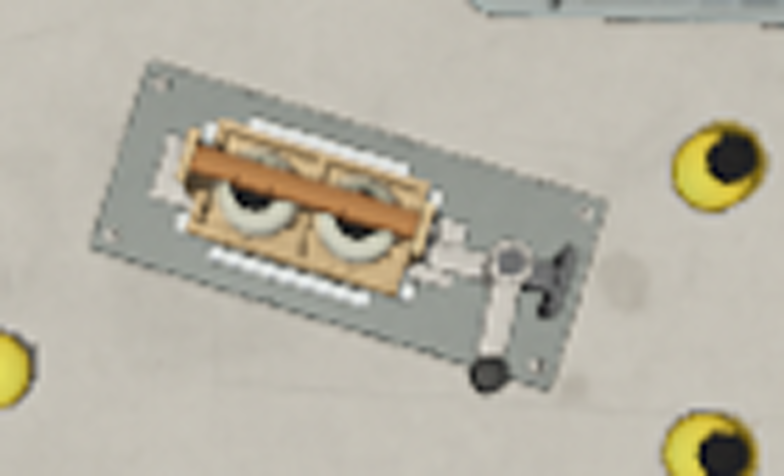

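View pics/side0c.png

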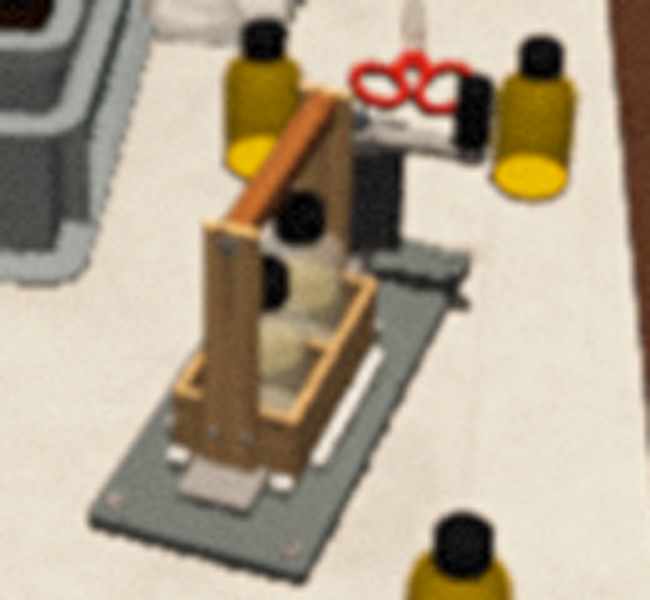

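```bash
cat >> h.py <<'E'
import pickle
def load(n): return pickle.load(open(f'pics/{n}.pkl','rb'))
def camT(f,obs=None):
    if 'mount' in f:
        T=np.eye(4);T[:3,:3]=R.from_rotvec(obs['orientation']).as_matrix();T[:3,3]=obs['tcp_pos'];T=T@f['mount'];return T[:3,:3],T[:3,3]
    return R.from_rotvec(f['attitude']).as_matrix(),np.asarray(f['position'])
def ray(f,uv,obs=None):
    M,p=camT(f,obs); uv=np.atleast_2d(uv).astype(float)
    d=np.c_[(uv[:,0]-f['cx'])/f['fx'],(uv[:,1]-f['cy'])/f['fy'],np.ones(len(uv))]@M.T
    return p,d
def onz(f,uv,z,obs=None):
    p,d=ray(f,uv,obs); return p+d*((z-p[2])/d[:,2])[:,None]
def proj(f,X,obs=None):
    M,p=camT(f,obs); c=(np.atleast_2d(X)-p)@M
    return np.c_[c[:,0]/c[:,2]*f['fx']+f['cx'],c[:,1]/c[:,2]*f['fy']+f['cy']]
E
python3 - <<'E'
from h import *
f=load('top0'); im=f['pixels']; hsv=cv2.cvtColor(im,cv2.COLOR_RGB2HSV)
for (u,v) in [(275,203),(265,198),(250,190),(307,232),(311,211),(345,200)]: print((u,v),im[v,u],hsv[v,u])
roi=np.zeros(im.shape[:2],np.uint8); roi[170:245,232:335]=255
dock=cv2.bitwise_and(cv2.inRange(hsv,(60,10,60),(115,60,175)),roi)
bar=cv2.bitwise_and(cv2.inRange(hsv,(5,140,90),(16,255,230)),roi)
grip=cv2.bitwise_and(cv2.inRange(hsv,(0,0,0),(180,255,60)),roi); grip[:,:295]=0; grip[:222]=0
def big(m):
    cs,_=cv2.findContours(m,cv2.RETR_EXTERNAL,cv2.CHAIN_APPROX_NONE); return max(cs,key=cv2.contourArea)
for n,m,z in [('dock',dock,.012),('bar',bar,.172),('grip',grip,.158)]:
    m2=cv2.morphologyEx(m,cv2.MORPH_CLOSE,np.ones((5,5))) if n=='dock' else m
    c=big(m2); P=onz(f,c[:,0,:],z)
    rc=cv2.minAreaRect((P[:,:2]*1000).astype(np.float32)); print(n,cv2.contourArea(c),rc, cv2.minAreaRect(c)[0], P.mean(0).round(4))
    if n=='dock': print((cv2.boxPoints(rc)).round(0))
cv2.imwrite('pics/m0.png',cv2.resize(np.hstack([dock,bar,grip])[165:250],None,fx=1,fy=1))
E
```

```text
(275, 203) [140 120  88] [ 18  95 140]
(265, 198) [151 102  60] [ 14 154 151]
(250, 190) [208 204 195] [ 21  16 208]
(307, 232) [82 81 78] [23 12 82]
(311, 211) [112 112 112] [  0   0 112]
(345, 200) [207 199  78] [ 28 159 207]
dock 20.5 ((584.8418579101562, 108.95970153808594), (23.627729415893555, 38.1976203918457), 10.882960319519043) (256.9640197753906, 183.55198669433594) [0.5823 0.1106 0.012 ]
[[570. 125.]
 [577.  88.]
 [600.  92.]
 [593. 130.]]
bar 141.5 ((520.382080078125, 49.43901062011719), (123.91104125976562, 15.12355899810791), 73.75386810302734) (273.8624267578125, 198.958740234375) [0.5205 0.0497 0.172 ]
grip 0.0 ((415.36004638671875, -49.23493957519531), (1.5681609511375427e-05, 6.0906782150268555), 0.4705338478088379) (306.0, 234.0) [ 0.4154 -0.0492  0.158 ]
```

Run:
```python
from h import *
f=load('top0'); im=f['pixels']; hsv=cv2.cvtColor(im,cv2.COLOR_RGB2HSV)
for (u,v) in [(245,203),(300,195),(280,225),(307,232),(306,230),(308,233),(311,212),(238,200),(317,214)]: print((u,v),im[v,u],hsv[v,u])
roi=np.zeros(im.shape[:2],np.uint8); roi[170:245,232:335]=255
y=-16.25*np.pi/180; X=np.array([np.cos(y),np.sin(y)]);Y=np.array([-np.sin(y),np.cos(y)]); o=np.array([.5204,.0494])
for n,p in [('hinge',o-.12*Y),('grip0',o-.12*Y-.065*X),('gripopen',o-.185*Y)]:
    P=np.r_[p,.158 if n!='hinge' else .12]; print(n,P.round(4),proj(f,P).round(1))
dock=cv2.inRange(im,(95,105,100),(150,160,155))&roi
dock=cv2.morphologyEx(dock,cv2.MORPH_CLOSE,np.ones((5,5)))
c=max(cv2.findContours(dock,cv2.RETR_EXTERNAL,cv2.CHAIN_APPROX_NONE)[0],key=cv2.contourArea)
rc=cv2.minAreaRect((onz(f,c[:,0],.012)[:,:2]*1000).astype(np.float32));print(rc,(np.array(rc[0])/1000-o)@np.c_[X,Y])
g=cv2.inRange(im.max(2),0,110)&roi; g[:,:295]=0; g[:222]=0
n,l,st,ce=cv2.connectedComponentsWithStats(g)
for i in range(1,n): print(st[i],ce[i],onz(f,ce[i],.158).round(4))
```

```text
(245, 203) [151 156 149] [ 51  11 156]
(300, 195) [147 151 145] [ 50  10 151]
(280, 225) [196 191 181] [ 20  20 196]
(307, 232) [82 81 78] [23 12 82]
(306, 230) [74 73 70] [23 14 74]
(308, 233) [69 68 65] [23 15 69]
(311, 212) [111 112 111] [ 60   2 112]
(238, 200) [166 164 155] [ 25  17 166]
(317, 214) [113 113 114] [120   2 114]
hinge [ 0.4868 -0.0658  0.12  ] [[310.8 211.3]]
grip0 [ 0.4244 -0.0476  0.158 ] [[305.5 231. ]]
gripopen [ 0.4686 -0.1282  0.158 ] [[331.9 216.7]]
((511.7831726074219, 25.2479248046875), (289.9587097167969, 125.56372833251953), 72.44905853271484) [-0.00151413 -0.02559843]
[304 229   8   6  37] [306.97297297 231.40540541] [[ 0.4233 -0.0522  0.158 ]]
```

```bash
cat >> h.py <<'E'
def tgt(p,jawdeg):
    c,s=np.cos(np.radians(jawdeg)),np.sin(np.radians(jawdeg))
    return np.array(p),np.array([[c,0,-s],[s,0,c],[0,-1,0.]])
def cmd(p,jawdeg,o=None):
    o=o or r.get_obs(); M=R.from_rotvec(o['orientation']).as_matrix(); P,T=tgt(p,jawdeg)
    return ((P-o['tcp_pos'])@M/.3).round(4),(R.from_matrix(M.T@T).as_rotvec()/(np.pi/2)).round(4)
E
python3 - <<'E'
from h import *
print(cmd((.46,.36,.42),10))
E
```

```text
(array([-0.5538, -0.0527, -0.9572]), array([ 5.000e-04,  6.388e-01, -8.000e-04]))
```

Call:
{"method": "step_arm", "body": {"xyz": [[-0.14,-0.01,-0.24],[-0.28,-0.03,-0.48],[-0.42,-0.04,-0.72],[-0.55,-0.05,-0.96],[-0.55,-0.05,-0.96],[-0.55,-0.05,-0.96],[-0.55,-0.05,-0.96]], "rotation": [[0,0.11,0],[0,0.22,0],[0,0.33,0],[0,0.44,0],[0,0.55,0],[0,0.64,0],[0,0.64,0]], "grip": 0}}

```text
clock: 1.02
tcp_pos: [0.4622, 0.3591, 0.4192]
orientation: [-1.569, -0.133, 0.134]
contact_force: [0.2, 0.4, 0.8]
grip_width: 0.0854
```

Run:
```python
from h import *
o=r.get_obs();print(o['tcp_pos'],o['joints'].round(3)); print(cmd((.44,.08,.42),-61))
```

```text
[0.46223098 0.3591348  0.41919522] [-1.021  0.323  0.32   1.777 -0.113  1.061 -0.49 ]
(array([-2.306e-01, -9.000e-04, -9.045e-01]), array([1.200e-03, 7.861e-01, 5.000e-04]))
```

Call:
{"method": "step_arm", "body": {"xyz": [[-0.05,0,-0.18],[-0.09,0,-0.36],[-0.14,0,-0.54],[-0.18,0,-0.72],[-0.23,0,-0.9],[-0.23,0,-0.9],[-0.23,0,-0.9],[-0.23,0,-0.9]], "rotation": [[0,0.11,0],[0,0.22,0],[0,0.33,0],[0,0.44,0],[0,0.55,0],[0,0.66,0],[0,0.785,0],[0,0.785,0]]}}

```text
clock: 2.02
tcp_pos: [0.4396, 0.083, 0.4197]
orientation: [-1.411, 0.822, -0.823]
contact_force: [-0.1, 0.3, 0.4]
grip_width: 0.0854
```

Run:
```python
from h import *
o=r.get_obs();print(o['tcp_pos'],o['joints'].round(3)); print(cmd((.43,-.052,.40),-61))
pickle.dump(o,open('pics/o1.pkl','wb')); grab('wrist','wrist1')
```

```text
[0.43964357 0.08298088 0.41972265] [-0.894  0.068  0.605  2.086 -0.044  1.    -1.322]
(array([ 0.3758,  0.0665, -0.2493]), array([0.0006, 0.0053, 0.0009]))
```

View pics/wrist1.png

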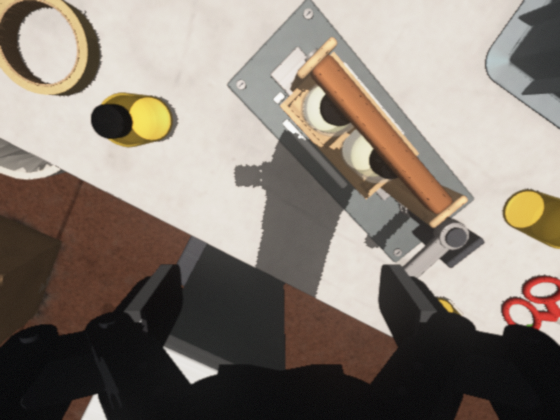

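Run:
```python
from h import *
f=load('wrist1'); o=load('o1'); im=f['pixels'];hsv=cv2.cvtColor(im,cv2.COLOR_RGB2HSV)
for P in [(.5204,.0494,.172),(.4868,-.0658,.12),(.4233,-.0522,.158)]: print(proj(f,P,o).round(1))
m=cv2.inRange(hsv,(5,140,70),(16,255,240)); m[:40]=0;m[230:]=0;m[:,:290]=0
c=max(cv2.findContours(m,cv2.RETR_EXTERNAL,cv2.CHAIN_APPROX_NONE)[0],key=cv2.contourArea)
print(cv2.boxPoints(cv2.minAreaRect(c)))
P=onz(f,c[:,0],.172,o); print(cv2.minAreaRect((P[:,:2]*1000).astype(np.float32)))
print(onz(f,(456,236),.12,o))
a=im[0:300,220:560];cv2.imwrite('pics/w1c.png',cv2.cvtColor(cv2.resize(a,None,fx=2,fy=2),cv2.COLOR_RGB2BGR))
```

```text
[[387.8 138.3]]
[[457.5 235.4]]
[[418.4 310.3]]
[[311.54993  70.6975 ]
 [329.12018  55.81658]
 [452.15826 201.09045]
 [434.588   215.97137]]
((518.6675415039062, 49.88849639892578), (125.04522705078125, 13.907633781433105), 73.3637924194336)
[[ 0.48576223 -0.06503722  0.12      ]]
```

View pics/w1c.png

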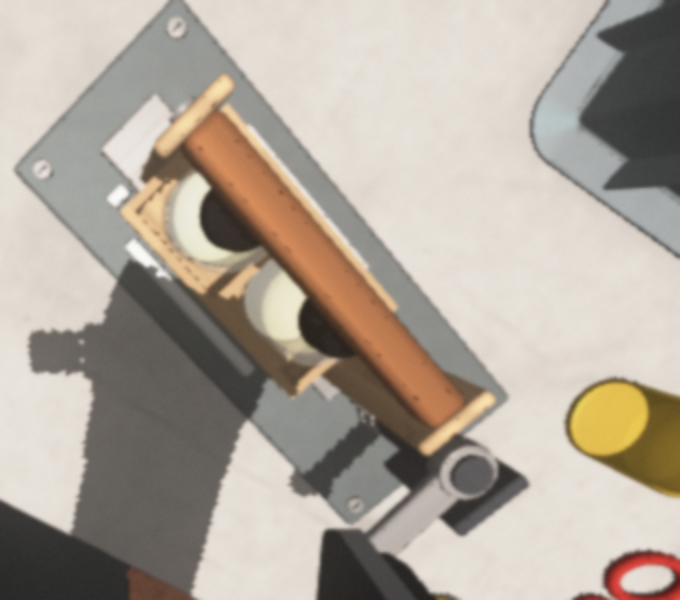

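Call:
{"method": "step_arm", "body": {"xyz": [[0.12,0.02,-0.08],[0.25,0.04,-0.17],[0.38,0.06,-0.25],[0.38,0.06,-0.25],[0.38,0.06,-0.25]], "rotation": [[0,0,0],[0,0,0],[0,0,0],[0,0,0],[0,0,0]]}}

```text
clock: 2.7
tcp_pos: [0.4309, -0.0523, 0.402]
orientation: [-1.413, 0.818, -0.819]
contact_force: [-0.3, 0.8, -0.9]
grip_width: 0.0858
```

Run:
```python
from h import *
o=r.get_obs();print(o['tcp_pos'],o['joints'].round(3)); print(cmd((.4235,-.052,.297),-61))
pickle.dump(o,open('pics/o2.pkl','wb')); f=grab('wrist','wrist2');print(proj(f,(.4233,-.0522,.158),o))
f=grab('top','top2')
```

```text
[ 0.43088389 -0.05229486  0.40196917] [-0.714  0.066  0.737  2.14  -0.052  0.954 -0.999]
(array([-0.0135,  0.3499, -0.0205]), array([0.0007, 0.0085, 0.0009]))
[[273.89817671 229.71157829]]
```

View pics/wrist2.png

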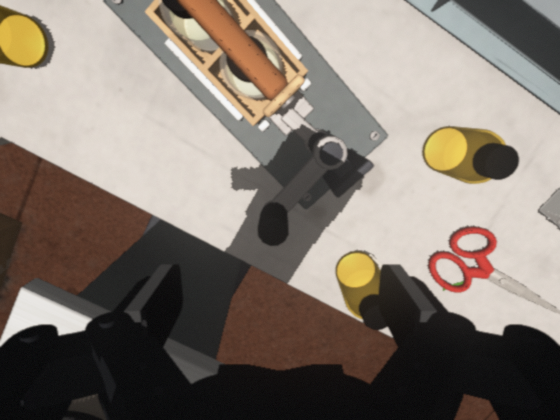

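Call:
{"method": "step_arm", "body": {"xyz": [[-0.01,0.09,-0.01],[-0.01,0.18,-0.02],[-0.01,0.27,-0.02],[-0.01,0.35,-0.02],[-0.01,0.35,-0.02],[-0.01,0.35,-0.02]], "rotation": [[0,0,0],[0,0,0],[0,0.01,0],[0,0.01,0],[0,0.01,0],[0,0.01,0]]}}

```text
clock: 3.55
tcp_pos: [0.4248, -0.0519, 0.2977]
orientation: [-1.408, 0.828, -0.83]
contact_force: [-0.2, 0.2, 0.7]
grip_width: 0.0854
```

Run:
```python
from h import *
o=r.get_obs();print(o['tcp_pos'],o['joints'].round(3),o['contact_force']); print(cmd((.4235,-.052,.297),-61))
f=grab('wrist','wrist3')
```

```text
[ 0.42477063 -0.05194153  0.29766656] [-0.617  0.269  0.691  2.257 -0.266  0.692 -0.803] [-0.15837316  0.17448407  0.69867014]
(array([-0.0019,  0.0022, -0.0038]), array([ 0.0002, -0.0003,  0.0011]))
```

View pics/wrist3.png

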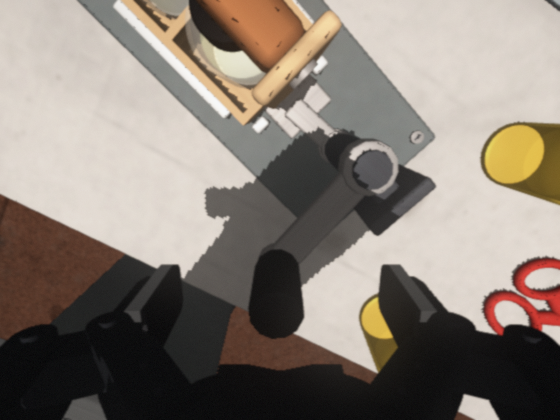

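Call:
{"method": "step_arm", "body": {"xyz": [[0,0,0],[0,0,0],[0,0,0],[0,0,0],[0,0,0],[0,0,0],[0,0,0],[0,0,0]], "rotation": [[0,0,0],[0,0,0],[0,0,0],[0,0,0],[0,0,0],[0,0,0],[0,0,0],[0,0,0]], "grip": 1, "force": 25}}

```text
clock: 4.6
tcp_pos: [0.4245, -0.0519, 0.2979]
orientation: [-1.407, 0.829, -0.83]
contact_force: [-2.2, 1.5, 6.1]
grip_width: 0.0212
```

Run:
```python
from h import *
o=r.get_obs();print(o['tcp_pos'],o['contact_force'],o['grip_width'])
M=R.from_rotvec(o['orientation']).as_matrix()
h=np.array([.4863,-.0654]); g=o['tcp_pos'][:2]; d=g-h; print(np.linalg.norm(d)); y=np.radians(-16.4)
X=np.array([np.cos(y),np.sin(y)]);Y=np.array([-np.sin(y),np.cos(y)])
t0=np.arctan2(-d@Y,-d@X);print(t0)
for t in np.linspace(t0,1.56,14)[1:]:
    p=h+.065*(-np.cos(t)*X-np.sin(t)*Y)
    if t<.3: pass
    print(round(t,2),(np.r_[p-g,0]@M/.3).round(3))
f=grab('wrist','wrist4')
```

```text
[ 0.4244928  -0.0518569   0.29793885] [-2.22472278  1.49959687  6.05317088] 0.021207142655514676
0.06327357267214118
0.07052462469160374
0.19 [ 0.016  0.    -0.02 ]
0.3 [ 0.037  0.    -0.033]
0.41 [ 0.059  0.    -0.043]
0.53 [ 0.083  0.    -0.051]
0.64 [ 0.107  0.    -0.056]
0.76 [ 0.132  0.    -0.058]
0.87 [ 0.157  0.    -0.058]
0.99 [ 0.181  0.    -0.054]
1.1 [ 0.205  0.    -0.048]
1.22 [ 0.229  0.    -0.039]
1.33 [ 0.25   0.    -0.028]
1.45 [ 0.271  0.    -0.014]
1.56 [0.29  0.    0.003]
```

View pics/wrist4.png

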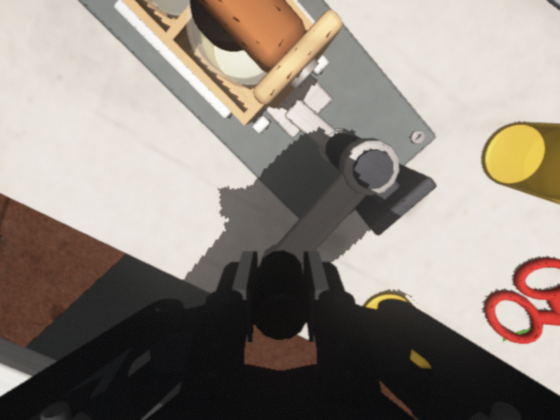

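Call:
{"method": "step_arm", "body": {"xyz": [[0.016,0,-0.02],[0.037,0,-0.033],[0.059,0,-0.043],[0.083,0,-0.051],[0.107,0,-0.056],[0.132,0,-0.058],[0.157,0,-0.058],[0.181,0,-0.054],[0.181,0,-0.054]], "rotation": [[0,0,0],[0,0,0],[0,0,0],[0,0,0],[0,0,0],[0,0,0],[0,0,0],[0,0,0],[0,0,0]]}}

```text
clock: 5.78
tcp_pos: [0.4344, -0.1076, 0.2971]
orientation: [-1.41, 0.834, -0.825]
contact_force: [-8.8, -1.5, 3.9]
grip_width: 0.0212
```

Run:
```python
from h import *
o=r.get_obs();print(o['tcp_pos'],o['contact_force'],o['grip_width'])
M=R.from_rotvec(o['orientation']).as_matrix()
h=np.array([.4863,-.0654]); g=o['tcp_pos'][:2]; d=g-h; print(np.linalg.norm(d)); y=np.radians(-16.4)
X=np.array([np.cos(y),np.sin(y)]);Y=np.array([-np.sin(y),np.cos(y)])
t0=np.arctan2(-d@Y,-d@X);print(t0)
for t in np.linspace(t0,1.6,7)[1:]:
    p=h+.065*(-np.cos(t)*X-np.sin(t)*Y)
    print(round(t,2),(np.r_[p-g,0]@M/.3).round(3))
f=grab('wrist','wrist5')
```

```text
[ 0.43444153 -0.10756562  0.29710338] [-8.75968059 -1.47802666  3.8720859 ] 0.02116594029846999
0.06683741991487983
0.96890597675011
1.07 [ 0.021 -0.     0.011]
1.18 [ 0.043 -0.     0.019]
1.28 [ 0.063 -0.     0.028]
1.39 [ 0.083 -0.001  0.04 ]
1.49 [ 0.101 -0.001  0.054]
1.6 [ 0.117 -0.001  0.07 ]
```

View pics/wrist5.png

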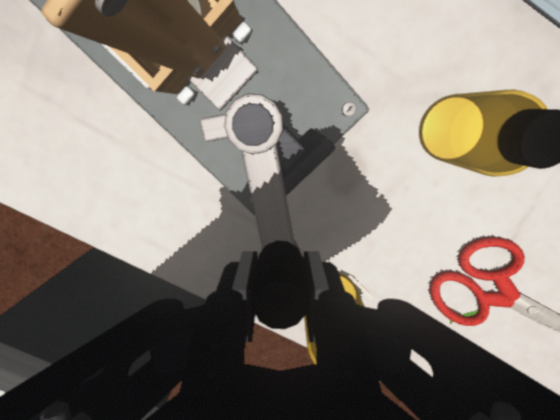

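Call:
{"method": "step_arm", "body": {"xyz": [[0.021,0,0.011],[0.043,0,0.019],[0.063,0,0.028],[0.083,0,0.04],[0.101,0,0.054],[0.117,0,0.07],[0.117,0,0.07],[0.117,0,0.07]], "rotation": [[0,0,0],[0,0,0],[0,0,0],[0,0,0],[0,0,0],[0,0,0],[0,0,0],[0,0,0]]}}

```text
clock: 6.82
tcp_pos: [0.4684, -0.1278, 0.2963]
orientation: [-1.411, 0.837, -0.821]
contact_force: [-5.1, 2.7, 2.8]
grip_width: 0.0213
```

Run:
```python
from h import *
o=r.get_obs();print(o['tcp_pos'],o['contact_force'],o['grip_width'])
M=R.from_rotvec(o['orientation']).as_matrix()
h=np.array([.4863,-.0654]); g=o['tcp_pos'][:2]; d=g-h; print(np.linalg.norm(d)); y=np.radians(-16.4)
X=np.array([np.cos(y),np.sin(y)]);Y=np.array([-np.sin(y),np.cos(y)])
print(np.arctan2(-d@Y,-d@X))
pickle.dump(o,open('pics/o6.pkl','wb'));f=grab('wrist','wrist6')
```

```text
[ 0.4684396  -0.12783785  0.29626141] [-5.11827222  2.74427219  2.77664256] 0.02127320357738375
0.06494211788936037
1.578419484424757
```

View pics/wrist6.png

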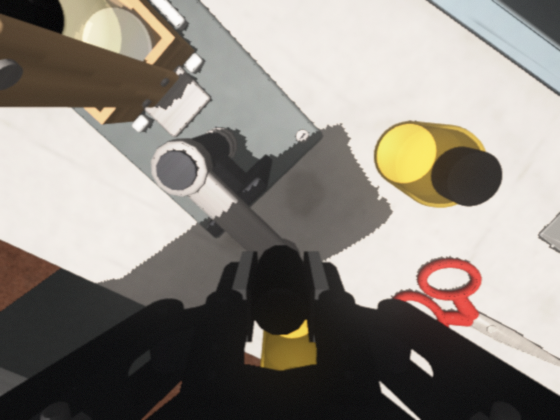

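Call:
{"method": "step_arm", "body": {"xyz": [[0,0,0],[0,0,0],[0,0,0],[0,0,0],[0,-0.1,0],[0,-0.2,0],[0,-0.3,0],[0,-0.4,0],[0,-0.4,0]], "rotation": [[0,0,0],[0,0,0],[0,0,0],[0,0,0],[0,0,0],[0,0,0],[0,0,0],[0,0,0],[0,0,0]], "grip": 0.45}}

```text
clock: 8.0
tcp_pos: [0.4704, -0.1284, 0.4182]
orientation: [-1.409, 0.834, -0.824]
contact_force: [0.2, 0.5, 0.1]
grip_width: 0.0467
```

Run:
```python
from h import *
o=r.get_obs();print(o['tcp_pos'],o['joints'].round(3),o['grip_width'])
pickle.dump(o,open('pics/o7.pkl','wb'));f=grab('wrist','wrist7')
print(cmd((.519,.0497,.41),-16.4))
```

```text
[ 0.47038158 -0.12842043  0.41822299] [-0.54   0.178  0.777  2.012 -0.147  1.014 -0.756] 0.04672849949487283
(array([-0.4386,  0.0227,  0.4308]), array([ 0.0025, -0.4953, -0.0051]))
```

View pics/wrist7.png

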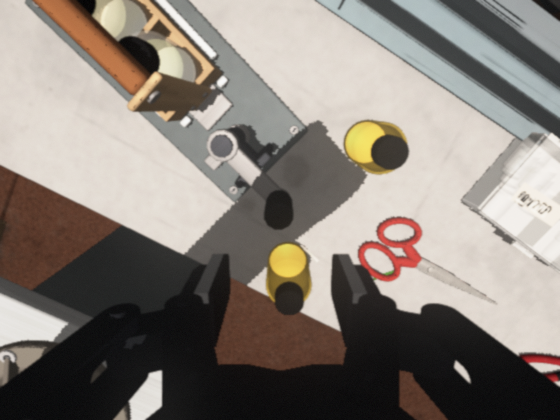

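Call:
{"method": "step_arm", "body": {"xyz": [[-0.09,0,0.09],[-0.18,0,0.18],[-0.27,0,0.27],[-0.36,0.01,0.36],[-0.44,0.02,0.43],[-0.44,0.02,0.43],[-0.44,0.02,0.43]], "rotation": [[0,-0.1,0],[0,-0.2,0],[0,-0.3,0],[0,-0.4,0],[0,-0.495,0],[0,-0.495,-0.005],[0,-0.495,-0.005]]}}

```text
clock: 8.93
tcp_pos: [0.5182, 0.0493, 0.4099]
orientation: [-1.563, 0.229, -0.224]
contact_force: [0.0, -0.5, -0.0]
grip_width: 0.0467
```

Run:
```python
from h import *
o=r.get_obs();print(o['tcp_pos'],o['joints'].round(3),o['grip_width'])
pickle.dump(o,open('pics/o8.pkl','wb'));f=grab('wrist','wrist8')
im=f['pixels'];hsv=cv2.cvtColor(im,cv2.COLOR_RGB2HSV)
m=cv2.inRange(hsv,(5,130,70),(16,255,240));m[:30]=0;m[280:]=0;m[:,:150]=0;m[:,420:]=0
c=max(cv2.findContours(m,cv2.RETR_EXTERNAL,cv2.CHAIN_APPROX_NONE)[0],key=cv2.contourArea)
print(cv2.minAreaRect(c)); P=onz(f,c[:,0],.172,o); print(cv2.minAreaRect((P[:,:2]*1000).astype(np.float32)))
f=load('top0');print(cmd((.519,.0497,.317),-16.4,o))
```

```text
[0.51819924 0.04925504 0.40988677] [-0.677  0.234  0.546  1.943 -0.139  1.007 -0.357] 0.046710987212808947
((284.0, 195.0), (148.0, 24.0), 90.0)
((523.6905517578125, 63.44886016845703), (97.67256164550781, 14.948759078979492), 73.02900695800781)
(array([0.003 , 0.3096, 0.0037]), array([ 0.0032, -0.0014, -0.0019]))
```

View pics/wrist8.png

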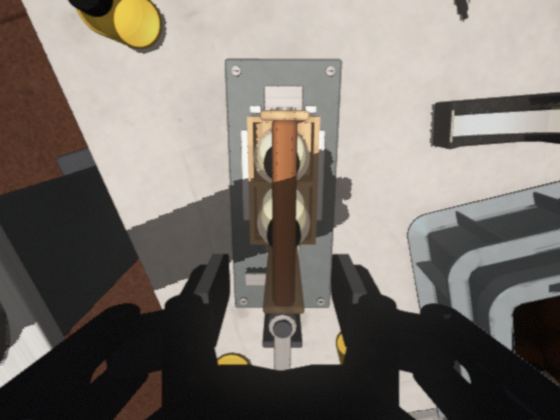

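Run:
```python
from h import *
f=load('wrist8');o=load('o8');P=onz(f,[(285,120),(284,306)],.172,o);print(P,P.mean(0),np.linalg.norm(P[1]-P[0]))
print(cmd((.519,.0497,.317),-16.4,o))
```

```text
[[ 0.53838729  0.11059335  0.172     ]
 [ 0.50198939 -0.01108515  0.172     ]] [0.52018834 0.0497541  0.172     ] 0.1270057662605308
(array([0.003 , 0.3096, 0.0037]), array([ 0.0032, -0.0014, -0.0019]))
```

Call:
{"method": "step_arm", "body": {"xyz": [[0.005,0.07,0.003],[0.005,0.14,0.003],[0.005,0.21,0.003],[0.005,0.27,0.003],[0.005,0.31,0.003],[0.005,0.31,0.003],[0.005,0.31,0.003]], "rotation": [[0.003,0,-0.002],[0.003,0,-0.002],[0.003,0,-0.002],[0.003,0,-0.002],[0.003,0,-0.002],[0.003,0,-0.002],[0.003,0,-0.002]]}}

```text
clock: 9.85
tcp_pos: [0.5199, 0.0487, 0.3178]
orientation: [-1.558, 0.226, -0.229]
contact_force: [0.5, 0.1, 0.0]
grip_width: 0.047
```

Run:
```python
from h import *
o=r.get_obs();print(o['tcp_pos'],o['contact_force'],o['grip_width']);print(cmd((.5195,.0497,.317),-16.5))
grab('wrist','wrist9')
```

```text
[0.51985152 0.04865652 0.31776186] [0.51794804 0.13718452 0.02607723] 0.047025951931045654
(array([-0.0021,  0.0025,  0.003 ]), array([-0.0004, -0.0012,  0.0009]))
```

View pics/wrist9.png

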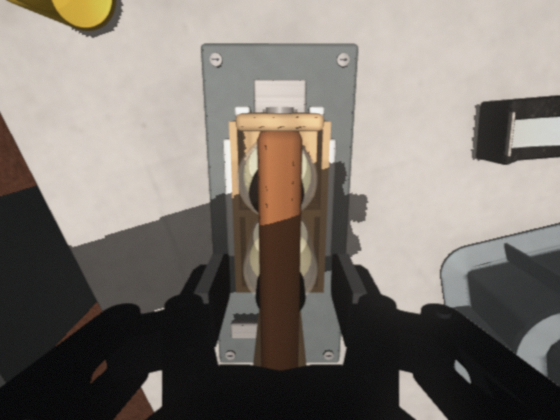

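Bar is centred between the jaws. Closing firmly.

Call:
{"method": "step_arm", "body": {"xyz": [[0,0,0.003],[0,0,0.003],[0,0,0.003],[0,0,0.003],[0,0,0.003],[0,0,0.003],[0,0,0.003],[0,0,0.003]], "rotation": [[0,0,0],[0,0,0],[0,0,0],[0,0,0],[0,0,0],[0,0,0],[0,0,0],[0,0,0]], "grip": 1, "force": 90}}

```text
clock: 10.9
tcp_pos: [0.5202, 0.0498, 0.3186]
orientation: [-1.557, 0.226, -0.229]
contact_force: [-2.6, 0.9, 6.1]
grip_width: 0.0146
```

Call:
{"method": "step_arm", "body": {"xyz": [[0,-0.01,0],[0,-0.02,0],[0,-0.03,0],[0,-0.045,0],[0,-0.06,0],[0,-0.06,0]], "rotation": [[0,0,0],[0,0,0],[0,0,0],[0,0,0],[0,0,0],[0,0,0]]}}

```text
clock: 11.65
tcp_pos: [0.5203, 0.0498, 0.337]
orientation: [-1.557, 0.225, -0.229]
contact_force: [0.5, -0.4, -7.5]
grip_width: 0.0142
```

Run:
```python
from h import *
o=r.get_obs();print(o['tcp_pos'],o['contact_force'],o['moment'],o['grip_width'],cmd((.5195,.0497,.419),-16.5))
grab('wrist','wrist10');grab('side','side10')
a=cv2.imread('pics/side10.png')[100:320,180:400]; cv2.imwrite('pics/side10c.png',cv2.resize(a,None,fx=2.7,fy=2.7))
```

```text
[0.520334   0.04980223 0.33704778] [ 0.47229245 -0.37733385 -7.48339955] [-0.02156742  0.00766406  0.05116391] 0.014163686790566959 (array([-0.0019, -0.2732, -0.0005]), array([-0.0015, -0.001 ,  0.0015]))
```

View pics/wrist10.png

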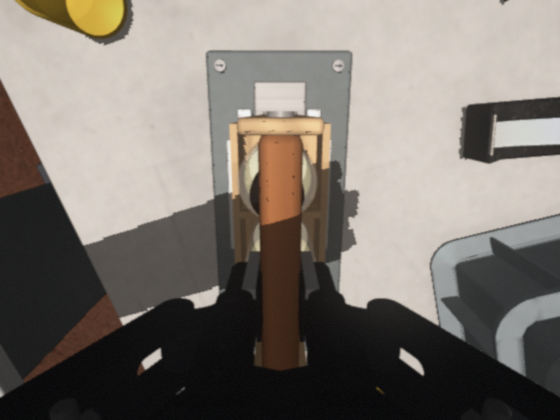

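View pics/side10c.png

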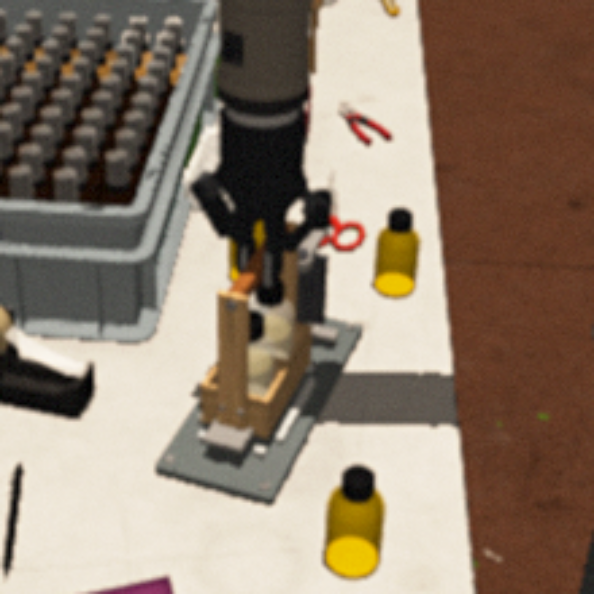

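Call:
{"method": "step_arm", "body": {"xyz": [[0,-0.015,0],[0,-0.035,0],[0,-0.055,0],[0,-0.08,0],[0,-0.105,0],[0,-0.13,0],[0,-0.155,0],[0,-0.18,0],[0,-0.205,0],[0,-0.23,0],[0,-0.25,0],[0,-0.265,0],[0,-0.272,0],[0,-0.272,0],[0,-0.272,0],[0,-0.272,0],[0,-0.272,0],[0,-0.272,0]], "rotation": [[0,0,0],[0,0,0],[0,0,0],[0,0,0],[0,0,0],[0,0,0],[0,0,0],[0,0,0],[0,0,0],[0,0,0],[0,0,0],[0,0,0],[0,0,0],[0,0,0],[0,0,0],[0,0,0],[0,0,0],[0,0,0]]}}

```text
clock: 14.0
tcp_pos: [0.5199, 0.0497, 0.4182]
orientation: [-1.557, 0.226, -0.229]
contact_force: [0.2, -0.1, -8.3]
grip_width: 0.0142
```

Run:
```python
from h import *
o=r.get_obs();print(o['tcp_pos'],o['contact_force'],o['moment'],o['grip_width'],abs(o['qvel']).max())
grab('wrist','wrist11');grab('side','side11');grab('top','top11')
a=cv2.imread('pics/side11.png')[60:320,180:400]; cv2.imwrite('pics/side11c.png',cv2.resize(a,None,fx=2.3,fy=2.3))
a=cv2.imread('pics/top11.png')[150:270,200:380]; cv2.imwrite('pics/top11c.png',cv2.resize(a,None,fx=4,fy=4))
o=r.get_obs();print(o['tcp_pos'],o['clock'])
```

```text
[0.51991273 0.04970537 0.41815291] [ 0.17495294 -0.10018517 -8.28704496] [ 0.00208204 -0.03242054  0.01009067] 0.014242987332651051 0.009454703418947219
[0.51992925 0.04972047 0.41818939] 14.15
```

View pics/wrist11.png

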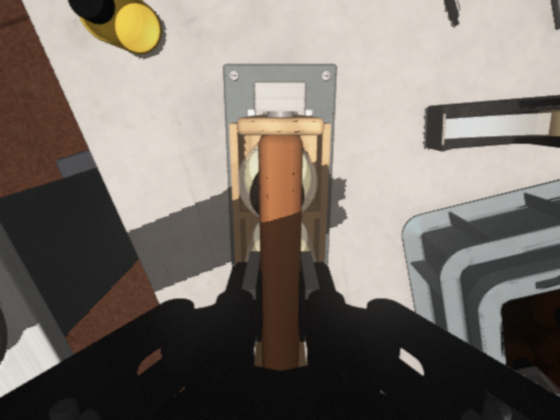

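View pics/side11c.png

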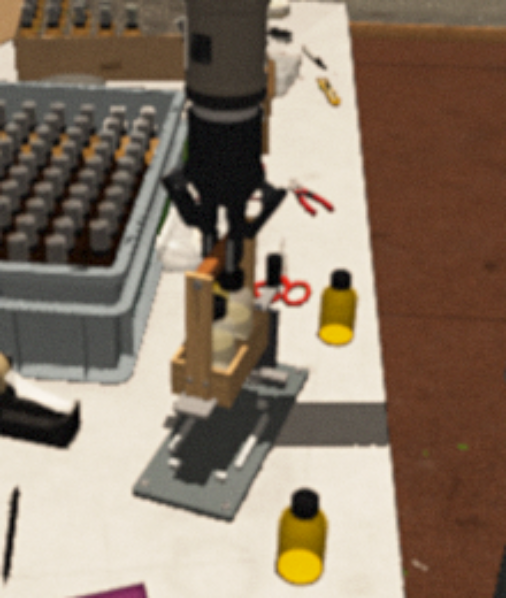

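View pics/top11c.png

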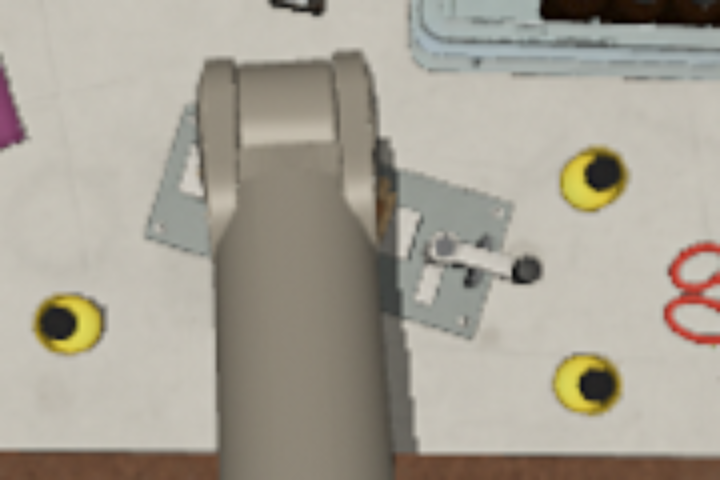

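Call:
{"method": "step_arm", "body": {"xyz": [[0,0,0],[0,0,0],[0,0,0],[0,0,0]], "rotation": [[0,0,0],[0,0,0],[0,0,0],[0,0,0]]}}

```text
clock: 14.65
tcp_pos: [0.5199, 0.0497, 0.4182]
orientation: [-1.557, 0.226, -0.229]
contact_force: [-0.1, 0.5, -8.1]
grip_width: 0.0144
```

Run:
```python
from h import *
o=r.get_obs();print(o['tcp_pos'],o['contact_force'],abs(o['qvel']).max(),o['grip_width']); print(r.hand_in())
```

```text
[0.51992846 0.04971179 0.418188  ] [-0.11180751  0.52245116 -8.12420891] 0.007859760754454883 0.01443647345747528
the job is handed in; nothing more can be done
None
```

I turned the lock lever fully open, then gripped the carrier at the middle of its top bar and lifted it straight up about 100 mm. I handed it in at 14.7 s, still held; the hand-in gives no verdict.

- **Lock:** it read about 1.58 rad from the gripper position before I let go. The last top view still shows the lever pointing away from the carrier.
- **Hold:** the gripper rose from 0.319 to 0.418 m with no sideways drift. The final state shows about 8 N of load, a finger opening of 14 mm and the arm practically still.
- **Level and clear:** in the last wrist and side pictures the carrier is level and off the base. The gripper's tilt did not change during the lift.
- **Bottles:** both bottles appear upright in their bays.
- **Surroundings:** the arm stayed clear of the tape, scissors and notebook, and the yellow bottles (the look-alikes) look undisturbed. I did not measure the bystanders' positions again at the end.

None of the checks failed. Position estimates from the top and wrist views agreed within about 2 mm.

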